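# Shut the lever arch file and press down its retaining bar

## Task

Close the open lever arch file: push its upright lever over with your fingertips until it snaps down flat and the rings close, then press the black retaining bar fully down onto the papers and take your hand away. Work the rings only through the lever, do not push on them; pinch and lift nothing, do not shove the file along the table, and leave the bottle, carton, stapler and mug standing where they are.

Things in the scene. Friction and masses are not known exactly. Their poses are not given: they have to be found in the camera images.
- file: Black lever arch file lying open and loose on the table, 1.4 to 2.2 kg. Origin: centre of the back board's underside; z up, x along the spine from lever end to ring end, y from papers to spine. Boards 3 mm thick, 290 long in x: back y -105 to 105 mm, spine y 106 to 174, front cover y 175 to 385. Papers: white block fixed to it, x -75 to 135, y -91 to 57, top at z 29.
- rings: Pair of steel ring arches, one part, 6 mm wire, at x -10 and x 70 mm in the file's frame; the lever drives them. Origin on their hinge line, at (0, 95, 12). Open: lean over the spine, free ends near y 127, z 76. Shut: meet two fixed posts (6 mm thick, at y 45, tops z 58), arch top z 77, spanning y 42 to 99. Over 4 N of direct push on them fails.
- lever (a joint): Toggle lever angle, 0 to 1.745 rad. 0: open, stands up leaning 15 degrees from vertical to file +x. Grows as it is pushed over towards file -x. Dead centre 0.87 (35 degrees past upright): a spring throws it back to 0 before that, and on to 1.745 after it, where it lies nearly flat, pointing to file -x. About 4 N at the tip starts it.
- lever_tip (a point): Centre of the lever's end roll: black cylinder 12 mm in diameter, 26 long along file y, on a steel lever 14 mm wide (y) and 3 thick, 75 mm from pivot to this point. Open: about (-51, 60, 90) mm in the file's frame; shut: about (-145, 60, 25).
- lever_pivot (a point): The lever's pivot, at (-70, 60, 18) mm in the file's frame; axis along file y. Two fixed cheek plates, 22 mm long in x and up to z 25, stand beside it at y 49 and 71.
- bar (a joint): How far the retaining bar has slid down, 0 to 0.020 m. Starts between 0 and 0.006; at 0.020 it lies on the papers. Slides straight down along the posts, stays where it is left, needs about 2.5 to 4 N.
- bar_pad (a point): Middle of the top face of the retaining bar's press pad, at (30, 12) mm in the file's frame, midway between the rings; its z is 53 mm minus bar. The bar is black plastic, 4 mm thick: a strip 124 long in x, y 34 to 56 mm, with a pad 50 (x) by 36 (y) mm about this point, out over the papers and clear of the rings.
- bottle: Bystander: clear bottle with a black cap, 64 mm diameter, 190 tall, standing on the table on the papers' side of the file. Origin: centre of the underside.
- carton: Bystander: small white and brown drink carton with a short straw, 48 x 48 x 95 mm, standing on the opened front cover beside the mug. Origin: centre of the underside.
- stapler: Bystander: grey stapler, 125 x 34 x 56 mm high, lying on the papers, long side roughly along file x. Origin: centre of the underside.
- mug: Bystander: white mug, 80 mm diameter, 90 tall, handle on one side, standing on the opened front cover. Origin: centre of the underside.

How it is judged:
On the way, in this order (a step that is already met when the one before it is completed fails the run):
1. the lever has snapped down and the rings are shut (value of joint lever above 1.65 rad), for 0.2 s.
2. the retaining bar has been pressed down onto the papers (value of joint bar above 0.018 m), for 0.2 s.
At the end, for the whole second after the job is handed in: The lever is down past 1.65 rad (so the rings are shut), the bar is within 2 mm of the papers (past 18 mm), the file lies flat and at rest within 40 mm of where it was, and the bottle, carton, stapler and mug stand upright within 40 mm of where they were (value of joint lever above 1.65 rad and value of joint bar above 0.018 m and distance of each of file, bottle, carton, stapler, mug from where it was at the start of the episode below 0.04 m and angle between file's own z axis and vertical below 0.05 rad and linear speed of file below 0.02 m/s and angle between each of bottle, carton, stapler, mug's own z axis and vertical below 0.15 rad); the robot touches nothing.
It fails at once if the file is lifted or tipped (height (world z) of file above 0.012 m or angle between file's own z axis and vertical above 0.1 rad).
It fails at once if the file is shoved more than 40 mm (distance of file from where it was at the start of the episode above 0.04 m).
It fails at once if the rings are pushed on directly (contact force between any of the fingers, the arm and rings above 4 N).
It fails at once if the bottle, carton, stapler or mug is knocked over, lifted over 15 mm or moved more than 40 mm (angle between any of bottle, carton, stapler, mug's own z axis and vertical above 0.3 rad or distance of any of bottle, carton, stapler, mug from where it was at the start of the episode above 0.04 m or height (world z) of bottle above 0.015 m or height (world z) of any of carton, mug above 0.018 m or height (world z) of stapler above 0.045 m).
It also fails if it takes over 38 s, if anything falls off the work surface, if the arm or the gripper's body presses on something with over 40 N, if the wrist force passes 120 N, or if a joint passes its speed limit or range.

## Robot

A 6-joint arm with a two-finger parallel gripper is mounted at the origin on the work surface. World frame = base frame: x ahead of the robot, y to its left, z up, the work surface at z = 0. Lengths are in m, angles in rad, forces in N, time in s.
With the tool pointing down it reaches from about 0.225 to 0.875 m from the base axis. Payload 3.4 kg.
Tool frame: the origin (TCP) lies on the centre line of the jaws, within the pads' length; the fingertips stand 19 mm ahead of it and the grasp point (between the pads) is the TCP (nose_length is the distance from the TCP to the fingertips, in m); z points along the fingers, y is the direction in which the jaws open and shut (so a half turn about z gives the same grasp; the last joint's range is limited). The gripper opens to 85 mm and grips with 20 to 120 N. Pads are 22 mm wide; open, the fingers measure 114 mm over their backs; the gripper's body (76 mm by 85 mm) begins 54 mm behind the grasp point. The pads swing forward as they close: fully open they stand 13 mm farther back than shut.
Start: joints at [-0.121, 0.276, 1.505, -0, 1.361, -0.121], TCP at [0.575, -0, 0.25] pointing down, gripper open.
Joint ranges: [-2.89, 2.89], [-0.75, 2.08], [0.22, 2.7], [-1.18, 4.32], [0.11, 2.71], [-2.7, 2.7]. Speed limits (rad/s): [2.57, 2.57, 3.14, 3.14, 3.14, 3.14].

## Interface

Orientations are given as a unit quaternion [w, x, y, z].
In Python, from rig import * gives the robot as it stands.
- The arm moves only by the shell command python3 -m jog 'ROWS' [OPENING] [FORCE]. ROWS is JSON, one flat list of numbers, 6 for each row, row after row: the shift along the tool's x, y, z in mm, then the turn, a rotation vector about the tool's x, y, z in degrees. In form: [tx, ty, tz, wx, wy, wz, tx, ty, tz, wx, wy, wz, ...]. A call has 1 to 10 rows; each row is the pose to reach, as a shift and turn from the pose commanded when the call began, along the tool's axes at that moment; what a row does not reach only later rows make up. A row lasts 1/8 s, in which the tool goes at most 62.5 mm and 10.7 degrees, less where a joint would pass 70% of its speed; a pose out of reach is approached as far as the arm can. A call with a gripper value outside its range is refused whole. OPENING is the closure, from 0 (fully open) to 1 (shut), set as the call begins (- or left out, the last holds). The fingers move at their own pace and stop on an object; FORCE is the grip in N (left out, the last holds). Time passes only in rows, so rows that repeat a pose let the fingers close. It gives the time, the measured TCP pose, the force and the opening at its end, in the units of the state.
- get_state(): the state, without advancing time (a new reading comes with each control period).
- get_image(name): name is "scene" or "side" or "wrist"; returns a dict with "frame" (480x640x3 uint8, red, green, blue), "camera_matrix" (3x3 intrinsics, pixels), "rvec" (rotation vector, rad) and "tvec" (3), from world to camera coordinates, as OpenCV has them. Camera axes: x right, y down, z forward; pixel columns grow to the right and rows downward; lengths in m; the calibration is good to about 2 mm. A picture is of the moment at which its call begins. There is no depth.
- sign_off(): hands the job in, once; it reports no verdict.
The state is a dict: "clock": time; "qpos": joint angles; "qd": joint speeds; "effort": joint torques, N m; "position": TCP position; "ee_rot": TCP orientation; "contact_force": force on the tool from outside, world axes, zero at the start; "moment": the same for the moment, N m; "width": finger opening in m.
Only numpy, scipy, OpenCV 4.12 (cv2) and the standard library are available. Lean on these libraries where they do the work, as an engineer would, in place of code of your own. Each camera call takes 0.05 s, during which the arm holds its last target.

## Working session

There is one attempt and no reset: what is moved stays moved. The work goes in short steps, Python scripts to look and compute and a shell command to move; the robot and the scene stay as the last step left them, time stands still between calls to the robot, and variables do not carry over. Pictures are saved under pics/ and viewed, and the job is handed in when it is done.

```bash
mkdir -p pics; ls
python3 - <<'E'
from rig import *
import cv2
s=get_state(); print(s)
for n in ["scene","side","wrist"]:
    d=get_image(n); cv2.imwrite(f"pics/{n}0.png",cv2.cvtColor(d["frame"],cv2.COLOR_RGB2BGR)); print(n,d["camera_matrix"],d["rvec"],d["tvec"])
E
```

```text
pics
{'clock': 0.0, 'qpos': array([-1.20993208e-01,  2.76645555e-01,  1.50616373e+00, -3.55117384e-05,
        1.36070876e+00, -1.20998438e-01]), 'qd': array([ 0.00047703,  0.00096255,  0.00173189,  0.00037755, -0.00047683,
       -0.00063705]), 'effort': array([ 6.20495921e-04, -4.16768074e+01, -2.45808578e+01, -1.52056768e-04,
        1.11346930e-02,  1.69860516e-05]), 'position': array([5.74492126e-01, 4.81794419e-05, 2.49398666e-01]), 'ee_rot': array([-7.47210570e-04,  7.07101974e-01,  7.07110933e-01, -6.07255609e-04]), 'contact_force': array([ 0.16456166,  0.06805867, -0.05380699]), 'moment': array([ 0.01128237,  0.02022479, -0.01416439]), 'width': 0.08537156604552638}
scene [[504.60825458   0.         329.6268544 ]
 [  0.         504.60825458 242.36700713]
 [  0.           0.           1.        ]] [ 2.03209736  0.73559149 -0.37765445] [-0.53704839 -0.10801233  1.1871562 ]
side [[519.82952424   0.         318.44975012]
 [  0.         519.82952424 235.55479684]
 [  0.           0.           1.        ]] [ 0.06645964 -2.81253592  1.34657345] [0.62249597 0.04266083 1.08400831]
wrist [[384.01321244   0.         318.1834175 ]
 [  0.         384.01321244 241.53072728]
 [  0.           0.           1.        ]] [-2.85170029e+00 -4.64754662e-04  3.13154910e-03] [-0.57340962 -0.03770271  0.37880845]
```

View pics/scene0.png

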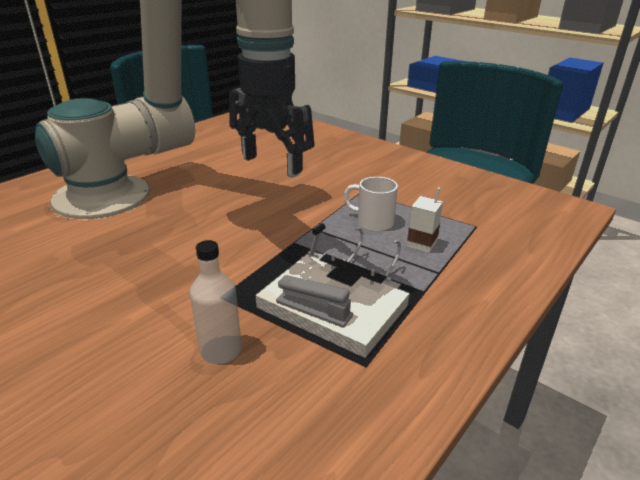

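View pics/side0.png

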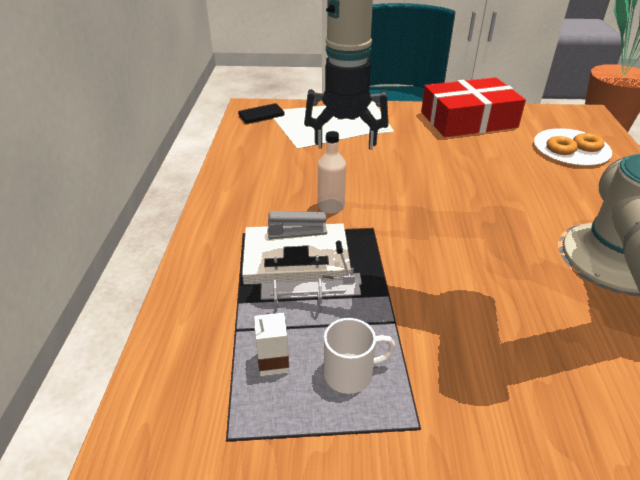

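View pics/wrist0.png

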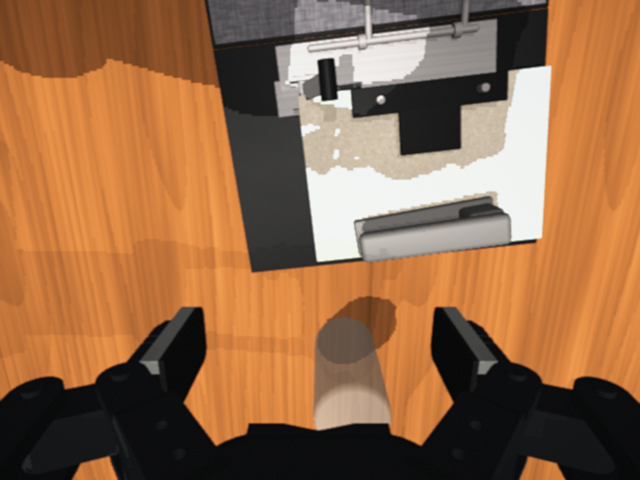

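Run:
```python
import cv2
w=cv2.imread("pics/wrist0.png"); cv2.imwrite("pics/w_crop.png",cv2.resize(w[0:290,190:570],None,fx=2.1,fy=2.05,interpolation=cv2.INTER_CUBIC))
w=cv2.imread("pics/side0.png"); cv2.imwrite("pics/s_crop.png",cv2.resize(w[200:440,215:425],None,fx=2.5,fy=2.5,interpolation=cv2.INTER_CUBIC))
```

```text
(no output)
```

View pics/w_crop.png

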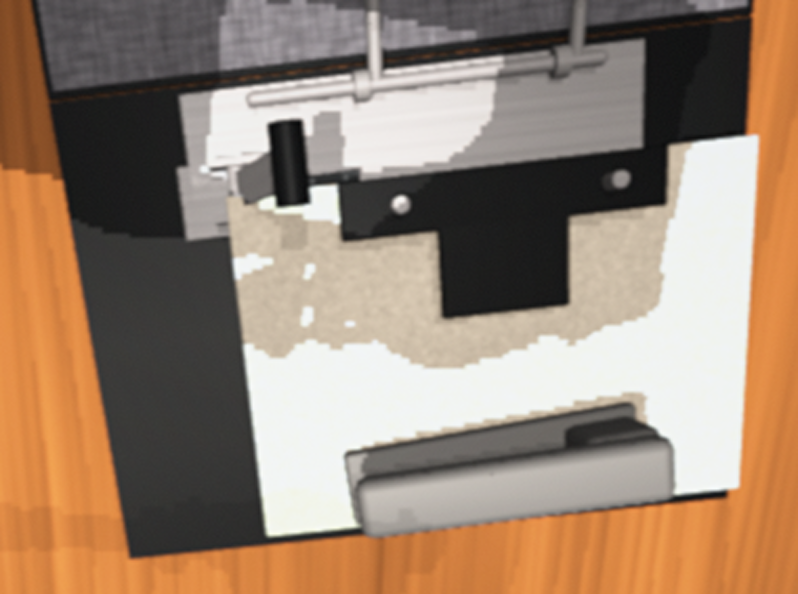

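View pics/s_crop.png

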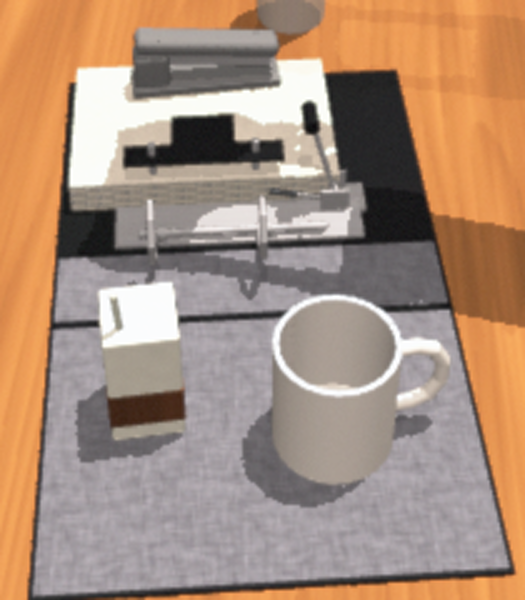

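```bash
cat > h.py <<'E'
import numpy as np, cv2
def cast(d,px,z):
    R=cv2.Rodrigues(np.array(d["rvec"],float))[0]; t=np.array(d["tvec"],float).ravel()
    u=cv2.undistortPoints(np.array([[px]],float),d["camera_matrix"],None)[0,0]
    c=-R.T@t; r=R.T@np.array([u[0],u[1],1]); return c+r*(z-c[2])/r[2]
def fit(F,W):
    F=np.array(F)[:,:2];W=np.array(W)[:,:2]
    a=F-F.mean(0);b=W-W.mean(0)
    th=np.arctan2((a[:,0]*b[:,1]-a[:,1]*b[:,0]).sum(),(a*b).sum())
    R=np.array([[np.cos(th),-np.sin(th)],[np.sin(th),np.cos(th)]])
    t=W.mean(0)-R@F.mean(0); return th,t,R,(W-F@R.T-t)
E
python3 - <<'E'
from rig import *; from h import *
dw=get_image("wrist"); ds=get_image("side"); dc=get_image("scene")
W=[((-145,-105,3),(130,557)),((-75,-91,29),(267,538)),((135,-91,29),(740,489)),((135,57,29),(759,134)),((-10,45,58),(401,205)),((70,45,58),(621,179))]
S=[((-145,385,3),(512,572)),((145,385,3),(32,597)),((-145,-105,3),(396,70)),((-75,-91,29),(321,60)),((135,-91,29),(80,67)),((135,57,29),(72,187))]
F=[];P=[]
for f,p in W: F.append(np.array(f)/1e3);P.append(cast(dw,(190+p[0]/2.1,p[1]/2.05),f[2]/1e3))
nW=len(F)
for f,p in S: F.append(np.array(f)/1e3);P.append(cast(ds,(215+p[0]/2.5,200+p[1]/2.5),f[2]/1e3))
for sl in (slice(0,nW),slice(nW,99),slice(0,99)):
    th,t,R,res=fit(F[sl],P[sl]); print(np.degrees(th),t); print(np.round(res*1e3,1).tolist())
inv=lambda X:(R.T@(X[:2]-t)*1e3).round(1)
print("lever tip",cast(dw,(190+290/2.1,162/2.05),.09),inv(cast(dw,(190+290/2.1,162/2.05),.09)), inv(cast(ds,(215+311/2.5,200+118/2.5),.09)))
for z in (.047,.050,.053): print("pad corners",z,inv(cast(dw,(190+443/2.1,317/2.05),z)),inv(cast(dw,(190+568/2.1,303/2.05),z)))
for f in [(-51,60),(-145,60),(-70,60),(30,12)]: print(f,R@np.array(f)/1e3+t)
print("cap",[cast(dc,(208,247),.19),cast(ds,(333,138),.19)])
print("carton",cast(ds,(215+139/2.5,200+310/2.5),.098),inv(cast(ds,(215+139/2.5,200+310/2.5),.098)))
print("mug",cast(ds,(215+336/2.5,200+345/2.5),.093),inv(cast(ds,(215+336/2.5,200+345/2.5),.093)))
for p in [(345,455),(632,405),(670,440),(672,495),(360,535)]: print("stapler",inv(cast(dw,(190+p[0]/2.1,p[1]/2.05),.07)))
E
```

```text
6.374253214505511 [0.63730139 0.04862038]
[[0.5, 1.3], [-0.2, -0.9], [0.7, -0.5], [-0.2, 0.3], [-0.4, -0.2], [-0.4, 0.0]]
6.2207180793747945 [0.63504245 0.05053644]
[[2.6, -1.0], [-2.4, -3.0], [2.0, 1.5], [1.0, 2.3], [-1.0, -1.2], [-2.2, 1.4]]
6.3218041694839195 [0.63626133 0.0495893 ]
[[1.7, 0.2], [0.9, -2.0], [1.8, -1.3], [0.8, -0.5], [0.6, -1.2], [0.6, -0.9], [2.0, 0.3], [-3.0, -2.3], [0.6, 2.6], [-0.4, 3.3], [-2.4, -0.5], [-3.3, 2.1]]
lever tip [0.58048317 0.10347949 0.09      ] [-49.5  59.7] [-50.9  61.3]
pad corners 0.047 [ 6.  -0.1] [55.  0.]
pad corners 0.05 [5.4 0.2] [54.   0.3]
pad corners 0.053 [4.8 0.5] [52.9  0.6]
(-51, 60) [0.5789647 0.1036087]
(-145, 60) [0.4855363  0.09325812]
(-70, 60) [0.56008024 0.10151657]
(30, 12) [0.66475755 0.0648197 ]
cap [array([ 0.60439982, -0.15207978,  0.19      ]), array([ 0.59861611, -0.13099837,  0.19      ])]
carton [0.68306608 0.30544519 0.098     ] [ 74.7 249.1]
mug [0.55999757 0.32353876 0.093     ] [-45.6 280.7]
stapler [-38.8 -47.2]
stapler [ 70.8 -39.2]
stapler [ 85.5 -54.8]
stapler [ 87.  -77.6]
stapler [-35.6 -81.2]
```

```bash
python3 -m jog '[15,5,0,0,0,10, 30,10,10,0,0,20, 45,15,20,0,0,30, 60,20,30,0,0,40, 75,25,40,0,0,50, 90,30,50,0,0,60, 106,32,60,0,0,70, 106,32,60,0,0,80, 106,32,60,0,0,83.6, 106,32,60,0,0,83.6]' 1 60
python3 - <<'E'
from rig import *; from h import *
from scipy.spatial.transform import Rotation as Ro
s=get_state(); print(s["position"],s["qpos"],s["contact_force"],s["width"],s["clock"]); q=s["ee_rot"]; print(Ro.from_quat(np.r_[q[1:],q[0]]).as_matrix().round(3))
for n in ["side","wrist"]:
    d=get_image(n); cv2.imwrite(f"pics/{n}1.png",cv2.cvtColor(d["frame"],cv2.COLOR_RGB2BGR))
E
```

```text
clock: 1.55
position: [0.607, 0.1061, 0.1902]
ee_rot: [0.0, 0.998, 0.056, -0.0]
contact_force: [0.1, 0.0, -0.0]
width: -0.0
[0.60700248 0.10607223 0.19018825] [ 6.01445554e-02  3.74443196e-01  1.50949090e+00 -1.65748792e-05
  1.25780745e+00  1.51831797e+00] [ 0.1356972   0.02479176 -0.01596589] -4.7210261002919185e-05 1.55
[[ 0.994  0.112 -0.   ]
 [ 0.112 -0.994 -0.   ]
 [-0.     0.    -1.   ]]
```

View pics/side1.png

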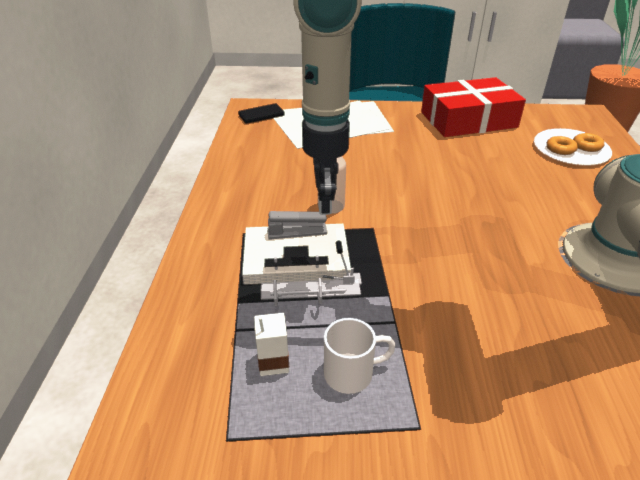

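View pics/wrist1.png

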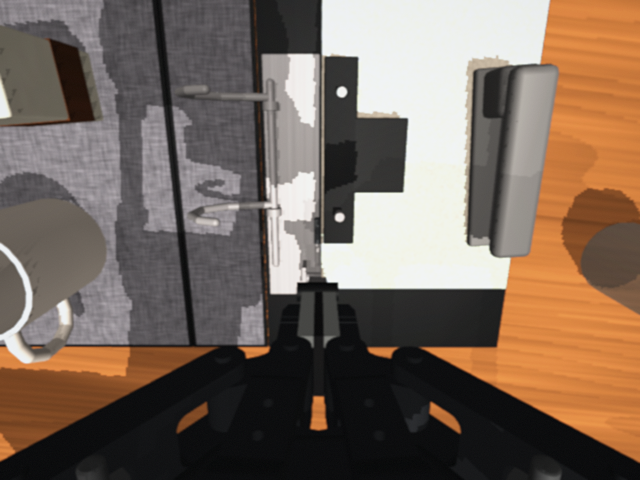

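```bash
python3 -m jog '[0,0,25,0,0,0, 0,0,55,0,0,0, 0,0,80,0,0,0, 0,0,94,0,0,0, 0,0,94,0,0,0]'
python3 - <<'E'
from rig import *; from h import *
s=get_state(); print(s["position"],s["contact_force"],s["clock"])
dw=get_image("wrist")
F=[(-.010,.045),(.070,.045)];P=[cast(dw,(339,217),.058),cast(dw,(342,92),.058)]
for n in ["side","wrist","scene"]:
    d=get_image(n); cv2.imwrite(f"pics/{n}2.png",cv2.cvtColor(d["frame"],cv2.COLOR_RGB2BGR))
a=cv2.imread("pics/side2.png")[190:330,220:420];b=cv2.imread("pics/scene2.png")[150:350,220:480]
cv2.imwrite("pics/c2.png",np.hstack([cv2.resize(a,(400,300)),cv2.resize(b,(400,300))]))
E
```

```text
clock: 2.28
position: [0.6065, 0.1059, 0.0955]
ee_rot: [0.0, 0.998, 0.056, -0.001]
contact_force: [-0.4, 0.2, -0.3]
width: -0.0
[0.60652654 0.10587608 0.09549415] [-0.40481247  0.22236219 -0.26373746] 2.275
```

View pics/c2.png

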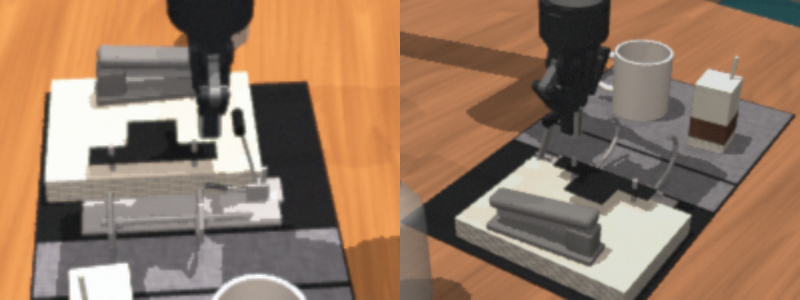

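View pics/wrist2.png

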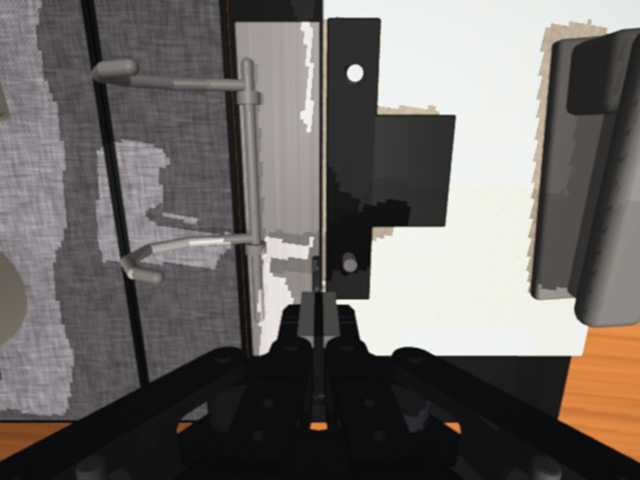

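```bash
python3 -m jog '[-6,0,0,0,0,0, -12,0,0,0,0,0, -17,0,0,0,0,0, -22,0,0,0,0,0, -27,0,0,0,0,0, -32,0,1,0,0,0, -37,0,1,0,0,0, -42,0,2,0,0,0, -45,0,2,0,0,0]'
python3 - <<'E'
from rig import *; from h import *
s=get_state(); print(s["position"],s["contact_force"],s["clock"])
for n in ["side","scene"]:
    d=get_image(n); cv2.imwrite(f"pics/{n}3.png",cv2.cvtColor(d["frame"],cv2.COLOR_RGB2BGR))
a=cv2.imread("pics/side3.png")[190:330,220:420];b=cv2.imread("pics/scene3.png")[150:350,220:480]
cv2.imwrite("pics/c3.png",np.hstack([cv2.resize(a,(400,300)),cv2.resize(b,(400,300))]))
E
```

```text
clock: 3.6
position: [0.5613, 0.1008, 0.094]
ee_rot: [0.0, 0.998, 0.056, -0.001]
contact_force: [3.2, -0.6, 2.1]
width: -0.0002
[0.56126796 0.10084199 0.09396793] [ 3.187007   -0.5569166   2.11759419] 3.6
```

View pics/c3.png

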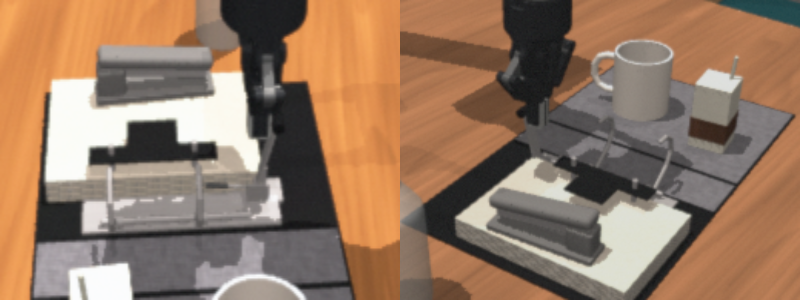

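```bash
python3 -m jog '[-5,0,1,0,0,0, -10,0,2,0,0,0, -15,0,3,0,0,0, -20,0,4,0,0,0, -25,0,6,0,0,0, -30,0,8,0,0,0, -35,0,9,0,0,0, -40,0,10,0,0,0, -45,0,10,0,0,0, -48,0,10,0,0,0]'
python3 - <<'E'
from rig import *; from h import *
s=get_state(); print(s["position"],s["contact_force"],s["clock"])
for n in ["side","scene"]:
    d=get_image(n); cv2.imwrite(f"pics/{n}4.png",cv2.cvtColor(d["frame"],cv2.COLOR_RGB2BGR))
a=cv2.imread("pics/side4.png")[190:330,220:420];b=cv2.imread("pics/scene4.png")[150:350,220:480]
cv2.imwrite("pics/c4.png",np.hstack([cv2.resize(a,(400,300)),cv2.resize(b,(400,300))]))
E
```

```text
clock: 4.95
position: [0.5142, 0.0956, 0.0844]
ee_rot: [0.0, 0.998, 0.056, -0.0]
contact_force: [0.5, -0.4, 0.2]
width: 0.0
[0.51419708 0.09557618 0.08437156] [ 0.48221446 -0.42410711  0.22193653] 4.95
```

View pics/c4.png

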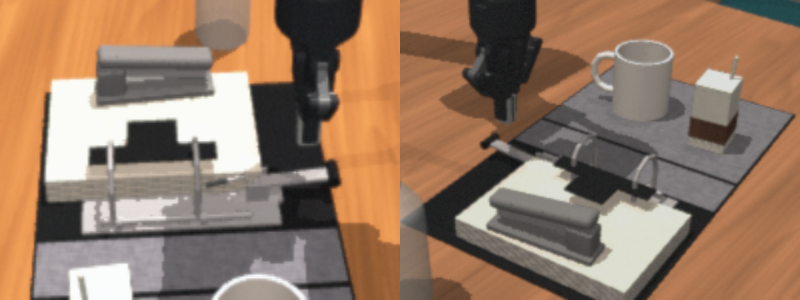

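```bash
python3 -m jog '[0,0,-40,0,0,0, 0,0,-80,0,0,0, 30,10,-90,0,0,0, 70,25,-90,0,0,0, 110,37,-90,0,0,0, 140,47,-90,0,0,0, 147,47,-90,0,0,0, 147,47,-90,0,0,0]'
python3 - <<'E'
from rig import *; from h import *
s=get_state(); print(s["position"],s["contact_force"],s["clock"])
for n in ["wrist","side"]:
    d=get_image(n); cv2.imwrite(f"pics/{n}5.png",cv2.cvtColor(d["frame"],cv2.COLOR_RGB2BGR))
E
```

```text
clock: 6.05
position: [0.6654, 0.0655, 0.1738]
ee_rot: [-0.0, 0.998, 0.056, -0.001]
contact_force: [-0.3, 0.0, -0.6]
width: 0.0002
[0.66537949 0.0655273  0.17384056] [-0.3178325   0.03081767 -0.59218683] 6.05
```

View pics/wrist5.png

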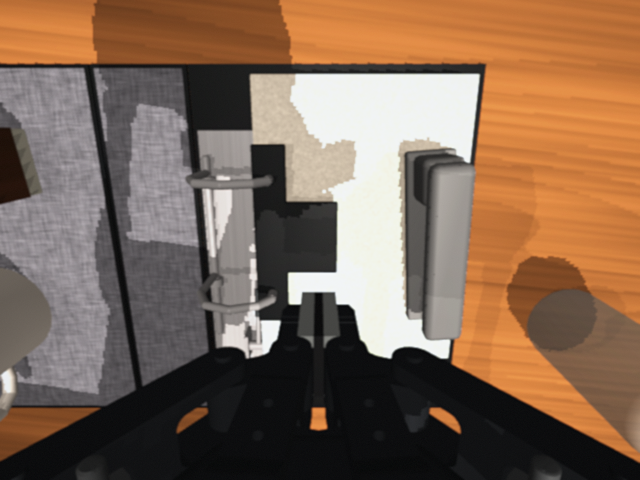

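View pics/side5.png

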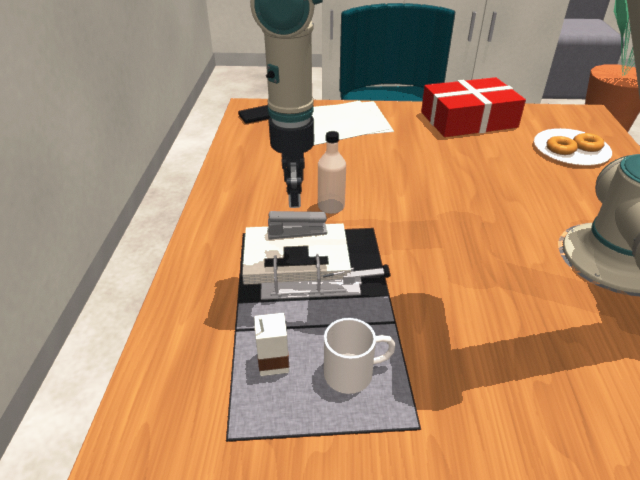

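Run:
```python
from rig import *; from h import *
d=get_image("wrist"); th=np.radians(6.37); R=np.array([[np.cos(th),-np.sin(th)],[np.sin(th),np.cos(th)]]); t=np.array([.6373,.0486])
inv=lambda X:(R.T@(X[:2]-t)*1e3).round(1)
for n,p,z in [("padfar",(337,203),.05),("padnear",(337,271),.05),("strip",(288,300),.05),("stripleft far",(252,146),.05),("paper",(480,73),.029),("stapler edge",(403,150),.035),("stapler edge",(413,160),.085),("staplertop",(423,337),.085),("tcp",(0,0),1)]:
    print(n,inv(cast(d,p,z)) if n!="tcp" else inv(get_state()["position"]))
```

```text
padfar [53.4  1.2]
padnear [6.  0.5]
strip [-15.9  34.6]
stripleft far [89.4 54.9]
paper [134.3 -90.7]
stapler edge [ 86.2 -42.9]
stapler edge [ 83.8 -37.9]
staplertop [-24.5 -51.9]
tcp [29.1 14. ]
```

```bash
python3 -m jog '[0,0,0,0,0,-10, 0,0,0,0,0,-20, 0,0,0,0,0,-30, 0,0,0,0,0,-40, 0,0,0,0,0,-50, 0,0,0,0,0,-60, 0,0,0,0,0,-70, 0,0,0,0,0,-80, 0,0,0,0,0,-90, 0,0,0,0,0,-90]'
python3 - <<'E'
from rig import *; from h import *
d=get_image("wrist"); cv2.imwrite("pics/w6.png",cv2.cvtColor(d["frame"],cv2.COLOR_RGB2BGR)); s=get_state(); print(s["position"],s["contact_force"])
E
```

```text
clock: 7.45
position: [0.665, 0.0656, 0.1748]
ee_rot: [-0.0, 0.667, 0.745, 0.0]
contact_force: [-0.3, -0.2, -0.8]
width: 0.0001
[0.66523619 0.06555434 0.17473785] [-0.81100449 -0.66541731  0.45894835]
```

View pics/w6.png

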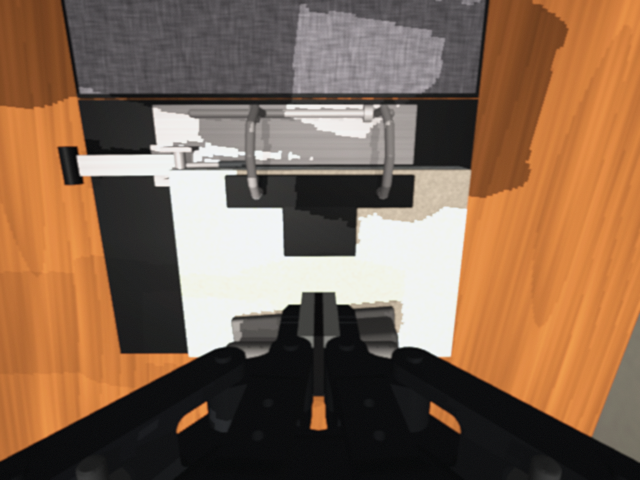

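```bash
python3 -m jog '[0,0,25,0,0,0, 0,0,50,0,0,0, 0,0,75,0,0,0, 0,0,90,0,0,0, 0,0,95,0,0,0, 0,0,95,0,0,0]'
python3 - <<'E'
from rig import *; from h import *
s=get_state(); print(s["position"],s["contact_force"])
for n in ["side","wrist","scene"]:
    d=get_image(n); cv2.imwrite(f"pics/{n}7.png",cv2.cvtColor(d["frame"],cv2.COLOR_RGB2BGR))
a=cv2.imread("pics/side7.png")[170:310,210:410];b=cv2.imread("pics/scene7.png")[150:350,220:480];c=cv2.imread("pics/wrist7.png")
cv2.imwrite("pics/c7.png",np.vstack([np.hstack([cv2.resize(a,(400,280)),cv2.resize(b,(400,280))]),np.hstack([cv2.resize(c,(400,300)),np.zeros((300,400,3),np.uint8)])]))
E
```

```text
clock: 8.25
position: [0.6662, 0.0653, 0.0797]
ee_rot: [0.0, 0.667, 0.745, 0.0]
contact_force: [0.1, -0.1, -0.0]
width: -0.0
[0.66618978 0.0653146  0.07965906] [ 0.07517872 -0.13725058 -0.0063192 ]
```

View pics/c7.png

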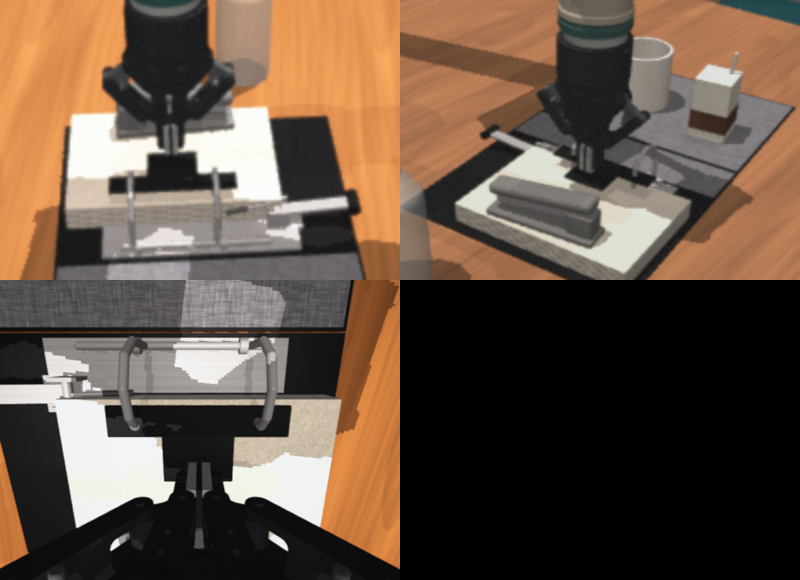

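```bash
python3 -m jog '[0,0,4,0,0,0, 0,0,8,0,0,0, 0,0,11,0,0,0, 0,0,14,0,0,0, 0,0,17,0,0,0, 0,0,20,0,0,0, 0,0,22,0,0,0, 0,0,24,0,0,0, 0,0,24,0,0,0]'; python3 -m jog '[0,0,1,0,0,0, 0,0,2,0,0,0, 0,0,3,0,0,0, 0,0,3,0,0,0]'
```

```text
clock: 9.52
position: [0.666, 0.0653, 0.055]
ee_rot: [0.0, 0.667, 0.745, 0.0]
contact_force: [-1.0, -0.7, -1.1]
width: -0.0001
clock: 10.02
position: [0.6662, 0.0653, 0.0523]
ee_rot: [0.0, 0.667, 0.745, 0.0]
contact_force: [-1.3, 0.4, 2.4]
width: -0.0001
```

```bash
python3 -m jog '[0,0,1,0,0,0, 0,0,2,0,0,0, 0,0,2,0,0,0]'; python3 -m jog '[0,0,1,0,0,0, 0,0,2,0,0,0, 0,0,2,0,0,0]'
python3 - <<'E'
from rig import *; from h import *
s=get_state(); print(s["position"],s["contact_force"])
for n in ["side","wrist","scene"]:
    d=get_image(n); cv2.imwrite(f"pics/{n}8.png",cv2.cvtColor(d["frame"],cv2.COLOR_RGB2BGR))
a=cv2.imread("pics/side8.png")[170:310,210:410];b=cv2.imread("pics/scene8.png")[150:350,220:480];c=cv2.imread("pics/wrist8.png")
cv2.imwrite("pics/c8.png",np.vstack([np.hstack([cv2.resize(a,(400,280)),cv2.resize(b,(400,280))]),np.hstack([cv2.resize(c,(400,300)),np.zeros((300,400,3),np.uint8)])]))
E
```

```text
clock: 10.4
position: [0.6662, 0.0653, 0.052]
ee_rot: [0.0, 0.666, 0.746, 0.0]
contact_force: [-0.8, 0.6, 10.1]
width: 0.0003
clock: 10.78
position: [0.6662, 0.0653, 0.0519]
ee_rot: [0.001, 0.666, 0.746, 0.001]
contact_force: [-5.0, -0.0, 17.9]
width: -0.0003
[0.66622657 0.06531454 0.05189022] [-5.00849653e+00 -9.54498932e-03  1.78986384e+01]
```

View pics/c8.png

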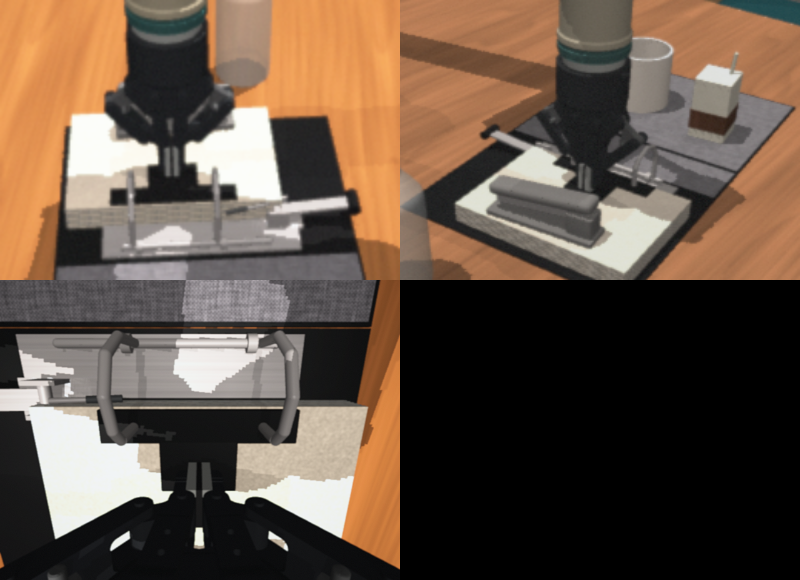

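```bash
python3 -m jog '[0,0,-4,0,0,0, 0,0,-15,0,0,0, 0,0,-50,0,0,0, 0,0,-90,0,0,0, 0,0,-130,0,0,0, 0,0,-150,0,0,0, 0,0,-150,0,0,0, 0,0,-150,0,0,0]'
python3 - <<'E'
from rig import *; from h import *
s=get_state(); print(s["position"],s["contact_force"])
for n in ["side","wrist","scene"]:
    d=get_image(n); cv2.imwrite(f"pics/{n}9.png",cv2.cvtColor(d["frame"],cv2.COLOR_RGB2BGR))
a=cv2.imread("pics/side9.png");b=cv2.imread("pics/scene9.png");c=cv2.imread("pics/wrist9.png")
cv2.imwrite("pics/c9.png",np.vstack([np.hstack([cv2.resize(a[120:440,180:430],(400,300)),cv2.resize(b[150:400,180:500],(400,300))]),np.hstack([cv2.resize(c,(400,300)),cv2.resize(cv2.imread("pics/side0.png")[120:440,180:430],(400,300))])]))
E
```

```text
clock: 11.92
position: [0.6652, 0.0653, 0.197]
ee_rot: [-0.001, 0.667, 0.745, -0.001]
contact_force: [-0.2, 0.6, -0.7]
width: -0.0001
[0.66522103 0.06529314 0.19697584] [-0.16252714  0.55386465 -0.68305348]
```

View pics/c9.png

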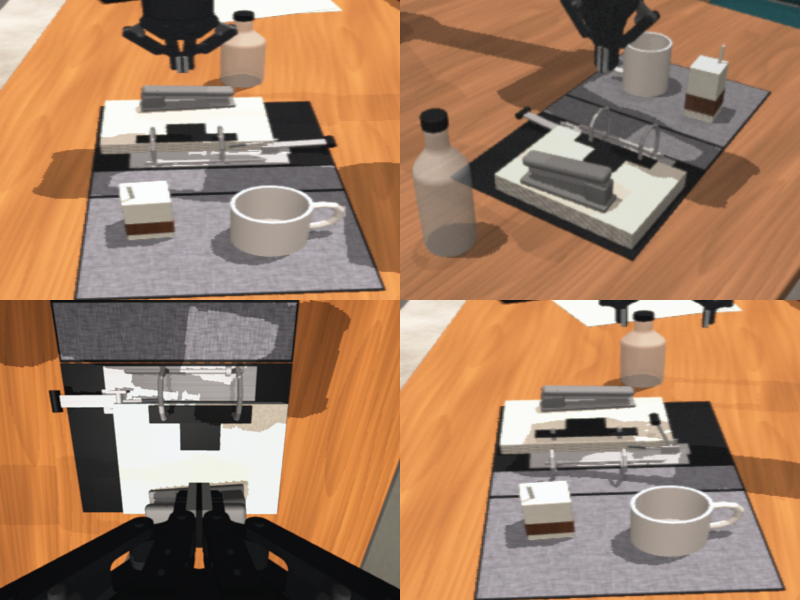

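View pics/wrist9.png

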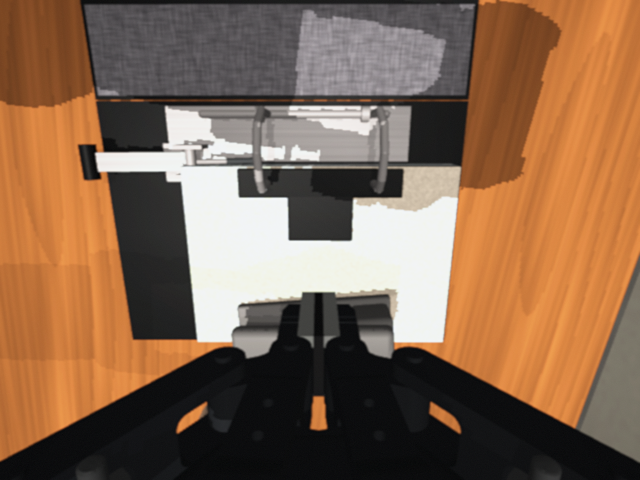

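Run:
```python
from rig import *; from h import *
d=get_image("wrist"); th=np.radians(6.37); R=np.array([[np.cos(th),-np.sin(th)],[np.sin(th),np.cos(th)]]); t=np.array([.6373,.0486])
inv=lambda X:(R.T@(X[:2]-t)*1e3).round(1)
print("roll",inv(cast(d,(89,162),.025)),"paper",inv(cast(d,(443,342),.029)),inv(cast(d,(459,166),.029)))
for z in (.033,.04,.05): print(z,inv(cast(d,(289,240),z)),inv(cast(d,(352,240),z)),inv(cast(d,(239,197),z)),inv(cast(d,(402,197),z)))
ds=get_image("side")
```

```text
roll [-144.9   60.3] paper [135.1 -90.5] [133.2  57.9]
0.033 [5.6 1.4] [54.6  1.5] [-31.3  35.1] [91.4 35.3]
0.04 [6.2 3.5] [54.   3.6] [-29.9  36.4] [89.8 36.5]
0.05 [7.  6.4] [53.1  6.5] [-27.7  38.1] [87.7 38.3]
```

```bash
python3 -c "
from rig import *
print(sign_off())"
```

```text
the job is handed in; nothing more can be done
None
```

The file is closed: I pushed the lever over with the shut fingertips until it snapped flat and the rings closed. I then pressed the bar's pad down until it stopped firmly, lifted clear and handed the job in at about 12 s of the 38 s allowed.

- **Lever:** in the last wrist image its end roll is at (-144.9, 60.3) mm in the file's frame, against (-145, 60) expected when shut. The pictures show the rings closed.
- **Bar:** the fingertips stopped at about z 33 mm with about 18 N of push. The bar's size and position in the last image fit a pad height of 33 mm, which is fully down.
- **File and other objects:** the paper corners are within about 2 mm of where they were. The bottle, carton, stapler and mug stand upright; their places I judged by eye only, comparing before and after pictures.
- **Hand:** clear of everything, with the fingertips at about z 178 mm and the force reading near zero.

**Disagreements:** the pad's front edge measured at about y 0 to 1 mm in the file's frame, not the -6 mm the description implies. I pressed at about y 14 mm, which is inside the pad either way. The side camera's fit of the file also disagreed with the wrist camera's by 2 to 3 mm, and I used the wrist camera's.

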